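# Reset the grind on the green spice grinder

## Robot

A 7-joint arm with a two-finger parallel gripper is mounted at the origin on a cart in front of the work surface, level with it; the furniture and walls round the work are solid. World frame = base frame: x ahead of the robot, y to its left, z up, the work surface at z = 0. Lengths are in m, angles in degrees, forces in N, time in s.
With the tool pointing down it reaches from about 0.35 to 0.9 m from the base axis. Payload 7.2 kg.
Tool frame: the origin (TCP) lies at the very end of the fingers, on their centre line; the grasp point (between the pads) lies hold_point_z behind it (hold_point_z is the distance from the TCP to the grasp point, in m); z points along the fingers, y is the line along which they close (so a half turn about z gives the same grasp; the last joint's range is limited). The gripper opens to 85 mm and grips with 20 to 120 N. Pads are 22 mm wide; open, the fingers measure 114 mm over their backs; the gripper's body (76 mm by 85 mm) begins 54 mm behind the grasp point. The pads swing forward as they close: fully open they stand 13 mm farther back than shut.
Start: joints at [-70.084, 23.554, -0.728, 91.456, 0.321, 64.991, -4.71], TCP at [0.252, 0.572, 0.202] pointing down, gripper open.
Joint ranges: [-169.25, 169.25], [-16.82, 113.86], [-84.01, 82.57], [7.8, 145.47], [-59.2, 239.2], [7.22, 106.19], [-163.78, 163.78]. Speed limits (degrees/s): [136.94, 136.94, 172.46, 172.46, 180, 180, 180].

## Interface

Orientations are given as [roll, pitch, yaw] about the fixed x, y, z axes, in that order (R = Rz(yaw) Ry(pitch) Rx(roll)).
In Python, from station import * gives the robot as it stands.
- The arm moves only by the tool move_arm, never from a script. Its argument "rows" is a list of rows, each an object with "translation": the shift along the tool's x, y, z in mm, a list of three; "delta_rot": the turn, a rotation vector about the tool's x, y, z in degrees, a list of three; "hand": the finger opening in mm, from 0 to 85.4. A call has 1 to 8 rows; each row is the pose to reach, as a shift and turn from the pose commanded when the call began, along the tool's axes at that moment; what a row does not reach only later rows make up. A row lasts 1/12 s, in which the tool goes at most 41.7 mm and 7.16 degrees, less where a joint would pass 70% of its speed; a pose out of reach is approached as far as the arm can. A call with a gripper value outside its range is refused whole. The fingers move at their own pace and stop on an object; "squeeze" is the grip in N (left out, the last holds). Time passes only in rows, so rows that repeat a pose let the fingers close. It gives the time, the measured TCP pose, the force, the opening and the grip force at its end, in the units of the state.
- state(): the state, without advancing time (a new reading comes with each control period).
- camera(name): name is "side" or "top"; returns a dict with "img" (480x640x3 uint8, red, green, blue), "camera_matrix" (3x3 intrinsics, pixels), "xyz" and "rotation" of the camera in the world. Camera axes: x right, y down, z forward; pixel columns grow to the right and rows downward; lengths in m; the calibration is good to about 2 mm. A picture is of the moment at which its call begins. There is no depth.
- job_done(): hands the job in; it is judged then, once.
Trained networks look in a picture, given as the dict that the camera call returned (one of the last four; its "shot" number tells which), for a name from the list of things; names that differ only in an ending like _2 or _b are one class to them, and where a whole thing is asked for, a point or a joint stands for the part that bears it (a point fixed in the world has none). Each returns a list of dicts, best first, with "confidence" (0 to 1); they miss things now and then, are a little off and sometimes report something else, mostly with a low value. They report only what shows in the picture. A call takes as long as a camera call.
- find_in(name, picture): "position" ([row, column] in pixels, amid what is visible of it).
The state is a dict: "t": time; "q": joint angles; "joint_velocities": joint speeds; "effort": joint torques, N m; "position": TCP position; "eef_rot": TCP orientation; "ft_force": force on the tool from outside, world axes, zero at the start; "torque": the same for the moment, N m; "finger_gap": finger opening in m; "gripper_force": force on a finger pad.
Only numpy, scipy, OpenCV 4.12 (cv2) and the standard library are available. Lean on these libraries where they do the work, as an engineer would, in place of code of your own. Each camera call takes 0.05 s, during which the arm holds its last target. There are 200 camera calls.

## Task

On the green grinder, loosen the brass lock ring by turning it anticlockwise (seen from above) about 50 to 60 degrees, then turn the black adjuster on top until its white pointer stripe points at the red mark on the scale. Then turn the lock ring clockwise fully home again, with the pointer still on the red mark, and let go.

Things in the scene. Friction and masses are not known exactly. Their poses are not given: they have to be found in the camera images.
- ring_grip (a point): Brass lock ring of the green grinder (not the white one): 49 mm wide, 20 mm tall, with two lugs. Point: on the vertical turning axis, half-way up, 95 mm above the worktop. z up; y runs through the lugs and turns with the ring. Grip across the lugs' flat upright faces, 60 mm apart along y, 20 mm wide. Grinder's flat top is 24 mm below, adjuster's top 32 mm above the point.
- adjuster_grip (a point): Adjuster of the green grinder: a black upright bar grip above the ring on the same axis; 28 mm long, 12 mm wide, 18 mm tall. The point is its centre, on the axis, 118 mm above the worktop and 13 mm above the ring's top. z up; the bar runs along x, with the white pointer stripe on its -x end. Grip it across its 12 mm width (along y). The grinder is fixed to the worktop.
- green_grinder_ring (a joint): angle of the lock ring, rad, growing anticlockwise seen from above: 0 is fully tight (home stop), 1.3 the other stop. It starts tight, within 0.03. It turns against about 0.1 N m and stays where it is left. The tight ring does not hold the adjuster very firmly, so do not bump the adjuster.
- green_grinder_adjuster (a joint): angle of the adjuster, rad, growing anticlockwise seen from above: 0 when the pointer stripe points at the red mark (at the front of the scale plate, roughly toward the robot); stops at -0.6 and 1.6. It starts somewhere from 0.55 to 1.25. It turns against about 0.07 N m and stays where it is left.

How it is judged:
By the outcome, as a careful person would: the job done as asked, in the order asked, and still so for the second after the job is handed in, with the robot touching nothing.
It also fails if it takes over 64 s, if anything falls off the work surface, if the arm or the gripper's body presses on something with over 40 N, if the wrist force passes 120 N, or if a joint passes its speed limit or range.

## Working session

There is one attempt and no reset: what is moved stays moved. The work goes in short steps, Python scripts to look and compute and a tool call to move; the robot and the scene stay as the last step left them, time stands still between calls to the robot, and variables do not carry over. Pictures are saved under pics/ and viewed, at most 10 in all, crops included, and the job is handed in when it is done.

Besides the shell and the picture viewer there is one more tool, called after "Call:" as name(argument=value, ...), one argument or row to a line, values as JSON. move_arm: Moves the arm, as the interface text tells. Its arguments: {"type":"object","properties":{"rows":{"type":"array"},"squeeze":{"type":"number"}},"required":["rows"]}

```bash
mkdir -p pics; python3 - <<'E'
from station import *
import cv2
s=state(); print({k:s[k] for k in('t','position','eef_rot','finger_gap')})
import station; print([k for k in dir(station) if 'hold' in k], getattr(station,'hold_point_z',None))
for n in('side','top'):
    p=camera(n); cv2.imwrite(f'pics/{n}0.png',p['img'][:,:,::-1])
    print(n,p['camera_matrix'],p['xyz'],p['rotation'])
    for o in('ring_grip','adjuster_grip'): print(o,[(f['position'],f['confidence']) for f in find_in(o,p)][:4])
E
```

```text
{'t': 0.0, 'position': array([0.25227926, 0.57122761, 0.20074881]), 'eef_rot': array([-1.79906527e+02,  6.99656269e-03,  1.56178516e+02]), 'finger_gap': 0.08534358300100962}
['hold_point_z'] 0.0187
side [[483.99928729   0.         314.69452705]
 [  0.         483.99928729 238.45241285]
 [  0.           0.           1.        ]] [-0.02545397 -0.55838344  0.64499709] [-1.23709470e+02  2.63993469e-02 -4.82663785e+01]
ring_grip [([318.6, 370.8], 0.84)]
adjuster_grip [([306.5, 370.6], 0.65)]
top [[556.62847014   0.         317.96031209]
 [  0.         556.62847014 235.65658892]
 [  0.           0.           1.        ]] [ 0.34784329 -0.09612341  0.99759727] [-169.30281226    2.05420136  -89.62873053]
ring_grip [([266.5, 417.7], 0.75)]
adjuster_grip []
```

View pics/side0.png

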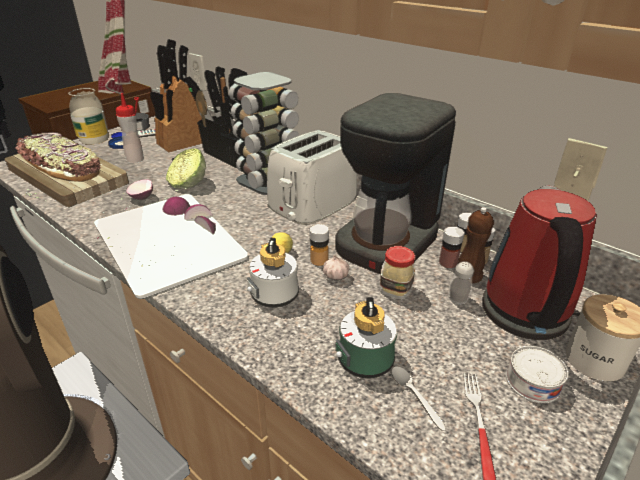

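View pics/top0.png

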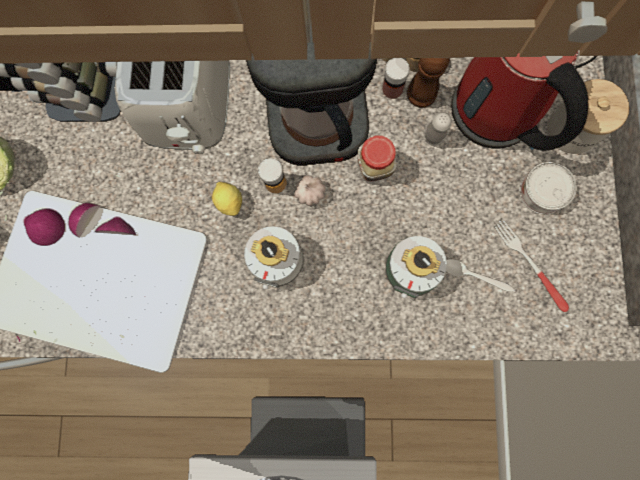

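The green grinder is at about (418,265) in top and (368,340) in side; the white one is to its left. I'll zoom in and compute its position.

```bash
cat > h.py <<'E'
from station import *
import cv2, numpy as np
from scipy.spatial.transform import Rotation as Ro
def RR(r): return Ro.from_euler('xyz',r,degrees=True).as_matrix()
def at_z(p,row,col,z):
    d=RR(p['rotation'])@np.linalg.inv(p['camera_matrix'])@np.array([col,row,1.])
    return p['xyz']+d*(z-p['xyz'][2])/d[2]
def proj(p,X):
    c=RR(p['rotation']).T@(np.asarray(X)-p['xyz']); u=p['camera_matrix']@c
    return u[1]/u[2],u[0]/u[2]
def rect(p,c,z,half=0.05,n=600):
    """top-down rectified view of plane z round c: image right=+x... row up = +x, col right = -y"""
    W=[(c[0]+half,c[1]+half),(c[0]+half,c[1]-half),(c[0]-half,c[1]-half),(c[0]-half,c[1]+half)]
    src=np.float32([proj(p,(*w,z))[::-1] for w in W])
    M=cv2.getPerspectiveTransform(src,np.float32([[0,0],[n,0],[n,n],[0,n]]))
    return cv2.warpPerspective(p['img'],M,(n,n),flags=cv2.INTER_CUBIC)
E
python3 - <<'E'
from h import *
t=camera('top'); s=camera('side')
for p in (t,s):
    for o in('ring_grip','adjuster_grip'):
        for f in find_in(o,p)[:1]: print(o,f['position'],at_z(p,*f['position'],.095 if o[0]=='r' else .118))
c=at_z(t,266,420,.095)
im=[rect(t,c,.127,n=380),rect(s,c,.127,n=380)]
cv2.imwrite('pics/r1.png',np.hstack(im)[:,:,::-1]); print(c)
E
```

```text
ring_grip [264.2, 414.6] [ 0.47098614 -0.22011739  0.095     ]
adjuster_grip [263.1, 419.0] [ 0.46961547 -0.22393314  0.118     ]
ring_grip [318.7, 369.7] [ 0.47262722 -0.23461883  0.095     ]
adjuster_grip [304.3, 370.8] [ 0.48039147 -0.22934395  0.118     ]
[ 0.46805414 -0.22876105  0.095     ]
```

View pics/r1.png

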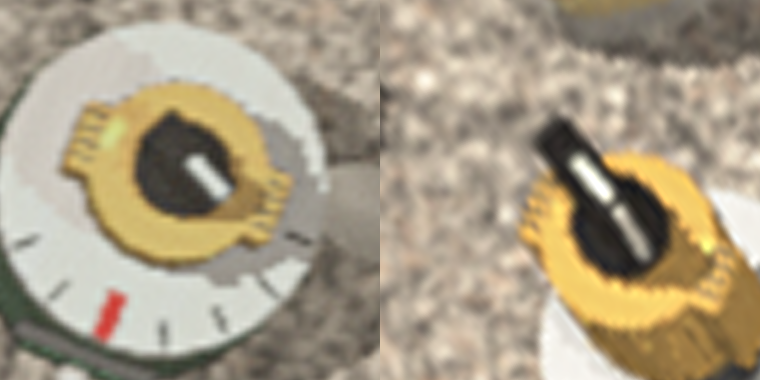

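```bash
python3 - <<'E'
from h import *
from scipy.optimize import least_squares
P={n:camera(n) for n in('top','side')}
c=np.array([.475,-.2308])
for n,p in P.items():
    # red mark at z .071
    r0,c0=proj(p,(*c,.09)); img=p['img'].astype(int)
    rr,cc=np.mgrid[:480,:640]; near=np.hypot(rr-r0,cc-c0)<50
    red=near&(img[...,0]>130)&(img[...,1]<110)&(img[...,2]<110)&(img[...,0]-img[...,1]>70)
    k,l,st,ce=cv2.connectedComponentsWithStats(red.astype(np.uint8))
    for i in range(1,k):
        print(n,'red',st[i,4],ce[i],at_z(p,ce[i][1],ce[i][0],.071))
    W=rect(p,c,.071,.065,400); cv2.imwrite(f'pics/w_{n}.png',W[:,:,::-1])
    A=rect(p,c,.105,.05,400)
    hsv=cv2.cvtColor(A,cv2.COLOR_RGB2HSV); m=cv2.inRange(hsv,(15,110,60),(35,255,255))
    ys,xs=np.nonzero(m); print(n,'brass',len(xs), c[0]+(200-ys.mean())*.25e-3, c[1]-(xs.mean()-200)*.25e-3)
    cv2.imwrite(f'pics/a_{n}.png',A[:,:,::-1])
a=[cv2.imread(f'pics/{f}.png') for f in('w_top','w_side','a_top','a_side')]
g=np.vstack([np.hstack(a[:2]),np.hstack(a[2:])]); 
for i in (0,1):
  for j in (0,1): cv2.drawMarker(g,(200+400*i,200+400*j),(255,0,255),0,12,1)
cv2.imwrite('pics/g.png',cv2.resize(g,(600,600),interpolation=cv2.INTER_AREA))
E
```

```text
top red 19 [410.         284.31578947] [ 0.4406351  -0.21497173  0.071     ]
top brass 21984 0.4741237945778748 -0.22805782387190685
side red 16 [347.9375 334.375 ] [ 0.44035587 -0.21590466  0.071     ]
side brass 36773 0.4640893658390667 -0.2383617844614255
```

View pics/g.png

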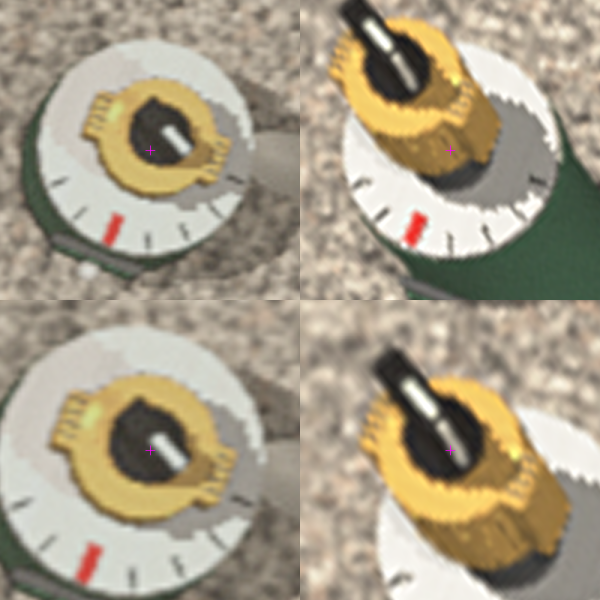

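```bash
cat >> h.py <<'E'
def goal(x,y,z,yaw):
    s=state(); R0=RR(s['eef_rot']); R1=RR([180,0,yaw])
    t=R0.T@(np.array([x,y,z])-s['position'])*1000
    print('t',round(s['t'],2),'pos',np.round(s['position'],4),'rpy',np.round(s['eef_rot'],2),'q',np.round(s['q'],0),'F',np.round(s['ft_force'],1),'Tz',np.round(s['torque'],2))
    print('translation',np.round(t,1),'delta_rot',np.round(Ro.from_matrix(R0.T@R1).as_rotvec(degrees=True),2))
E
echo
```

Call:
move_arm(
  rows=[
    {"translation": [-210,-257,0],"delta_rot": [0,0,57],"hand": 85},
    {"translation": [-210,-257,0],"delta_rot": [0,0,57],"hand": 85},
    {"translation": [-210,-257,0],"delta_rot": [0,0,57],"hand": 85},
    {"translation": [-210,-257,0],"delta_rot": [0,0,57],"hand": 85},
    {"translation": [-210,-257,0],"delta_rot": [0,0,57],"hand": 85},
    {"translation": [-210,-257,0],"delta_rot": [0,0,57],"hand": 85},
    {"translation": [-210,-257,0],"delta_rot": [0,0,57],"hand": 85},
    {"translation": [-210,-257,0],"delta_rot": [0,0,57],"hand": 85},
  ],
)

```text
t: 1.37
position: [0.341, 0.2498, 0.2018]
eef_rot: [180.0, -0.0, 98.8]
ft_force: [0.2, -0.7, 0.4]
finger_gap: 0.0851
gripper_force: 0.0
```

```bash
python3 -c "
from h import *
goal(.4755,-.2296,.2,-22)"
```

```text
t 1.37 pos [0.341  0.2498 0.2018] rpy [ 1.7997e+02 -4.0000e-02  9.8810e+01] q [-57.   3.  15. 119.  -1.  59. -33.] F [ 0.2 -0.7  0.4] Tz [ 0.01 -0.02 -0.04]
translation [-494.3   59.5    1.5] delta_rot [-3.0000e-02 -5.0000e-02  1.2081e+02]
```

Call:
move_arm(
  rows=[
    {"translation": [-330,40,0],"delta_rot": [0,0,57],"hand": 85},
    {"translation": [-330,40,0],"delta_rot": [0,0,57],"hand": 85},
    {"translation": [-330,40,0],"delta_rot": [0,0,57],"hand": 85},
    {"translation": [-330,40,0],"delta_rot": [0,0,57],"hand": 85},
    {"translation": [-330,40,0],"delta_rot": [0,0,57],"hand": 85},
    {"translation": [-330,40,0],"delta_rot": [0,0,57],"hand": 85},
    {"translation": [-330,40,0],"delta_rot": [0,0,57],"hand": 85},
    {"translation": [-330,40,0],"delta_rot": [0,0,57],"hand": 85},
  ],
)

```text
t: 2.03
position: [0.4332, -0.0698, 0.2022]
eef_rot: [180.0, -0.1, 41.8]
ft_force: [1.0, 0.6, -0.6]
finger_gap: 0.0849
gripper_force: 0.0
```

```bash
python3 -c "
from h import *
goal(.4755,-.2296,.2,-22)"
```

```text
t 2.03 pos [ 0.4332 -0.0698  0.2022] rpy [ 1.7997e+02 -1.0000e-01  4.1820e+01] q [-33.   4.  39. 118.  -3.  59. -41.] F [ 1.   0.6 -0.6] Tz [ 0.08 -0.05 -0.06]
translation [-75.  147.3   2.1] delta_rot [-3.000e-02 -1.100e-01  6.382e+01]
```

Call:
move_arm(
  rows=[
    {"translation": [-75,147,0],"delta_rot": [0,0,57],"hand": 85},
    {"translation": [-75,147,0],"delta_rot": [0,0,57],"hand": 85},
    {"translation": [-75,147,0],"delta_rot": [0,0,57],"hand": 85},
    {"translation": [-75,147,0],"delta_rot": [0,0,57],"hand": 85},
    {"translation": [-75,147,0],"delta_rot": [0,0,57],"hand": 85},
    {"translation": [-75,147,0],"delta_rot": [0,0,57],"hand": 85},
    {"translation": [-75,147,0],"delta_rot": [0,0,57],"hand": 85},
    {"translation": [-75,147,0],"delta_rot": [0,0,57],"hand": 85},
  ],
)

```text
t: 2.7
position: [0.4759, -0.2274, 0.2016]
eef_rot: [180.0, -0.0, -15.2]
ft_force: [-0.7, -0.1, -0.1]
finger_gap: 0.085
gripper_force: 0.0
```

```bash
python3 -c "
from h import *
goal(.4755,-.2296,.150,-21.5)"
```

```text
t 2.7 pos [ 0.4759 -0.2274  0.2016] rpy [179.99  -0.   -15.23] q [-23.  19.  55. 107. -18.  62. -66.] F [-0.7 -0.1 -0.1] Tz [ 0.03 -0.02 -0.06]
translation [ 0.2  2.3 51.6] delta_rot [ 0.01 -0.    6.27]
```

Call:
move_arm(
  rows=[
    {"translation": [0,2,20],"delta_rot": [0,0,6],"hand": 85},
    {"translation": [0,2,40],"delta_rot": [0,0,6],"hand": 85},
    {"translation": [0,2,60],"delta_rot": [0,0,6],"hand": 85},
    {"translation": [0,2,75],"delta_rot": [0,0,6],"hand": 85},
    {"translation": [0,2,75],"delta_rot": [0,0,6],"hand": 85},
  ],
)

```text
t: 3.12
position: [0.474, -0.2277, 0.1242]
eef_rot: [180.0, 0.2, -20.8]
ft_force: [-1.4, 0.5, -0.5]
finger_gap: 0.0849
gripper_force: 0.0
```

```bash
python3 - <<'E'
from h import *
goal(.4755,-.2296,.079,-21.5)
p=camera('side'); q=camera('top')
a=cv2.resize(p['img'][240:400,290:450],(400,400),interpolation=2); b=cv2.resize(q['img'][180:340,340:500],(400,400),interpolation=2)
cv2.imwrite('pics/b.png',np.hstack([a,b])[:,:,::-1])
E
```

```text
t 3.12 pos [ 0.474  -0.2277  0.1242] rpy [179.98   0.24 -20.8 ] q [-19.  26.  52. 112. -25.  54. -66.] F [-1.4  0.5 -0.5] Tz [-0.01  0.04 -0.02]
translation [ 2.2  1.2 45.1] delta_rot [0.02 0.24 0.7 ]
```

View pics/b.png

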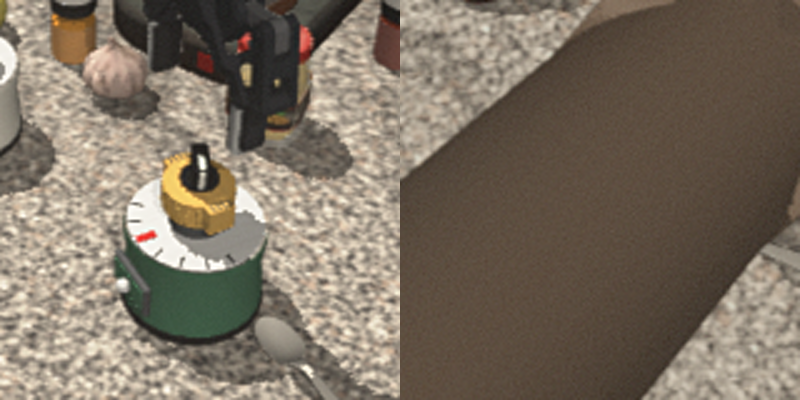

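```bash
python3 - <<'E'
from h import *
s=state(); p=camera('side'); R=RR(s['eef_rot'])
f=lambda X:[round((v-o)*2.5) for v,o in zip(proj(p,X)[::-1],(290,240))]
for dz in(0,-.013,-.03):
  print(dz,[f(s['position']+R@np.array([0,y,dz])) for y in(-.0425,0,.0425)])
print([f((.4755,-.2296,z)) for z in(.127,.118,.105,.071)])
E
```

```text
0 [[163, 117], [198, 154], [235, 194]]
-0.013 [[164, 102], [199, 139], [237, 179]]
-0.03 [[165, 81], [201, 118], [239, 158]]
[[199, 154], [198, 165], [197, 180], [194, 218]]
```

Call:
move_arm(
  rows=[
    {"translation": [2,1,15],"delta_rot": [0,0,0.7],"hand": 85},
    {"translation": [2,1,30],"delta_rot": [0,0,0.7],"hand": 85},
    {"translation": [2,1,36],"delta_rot": [0,0,0.7],"hand": 85},
    {"translation": [2,1,36],"delta_rot": [0,0,0.7],"hand": 85},
  ],
)

```text
t: 3.6
position: [0.4768, -0.2302, 0.0904]
eef_rot: [-180.0, 0.0, -21.5]
ft_force: [-0.9, -0.4, 0.1]
finger_gap: 0.0849
gripper_force: 0.0
```

```bash
python3 - <<'E'
from h import *
goal(.4755,-.2296,.079,-21.5)
p=camera('side')
a=cv2.resize(p['img'][220:380,280:440],(600,600),interpolation=2)
s=state();R=RR(s['eef_rot'])
for dz in(0,-.013,-.03):
  print(dz,[[round((v-o)*3.75) for v,o in zip(proj(p,s['position']+R@np.array([0,y,dz]))[::-1],(280,220))] for y in(-.0425,.0425)])
cv2.imwrite('pics/c.png',a[:,:,::-1])
E
```

```text
t 3.6 pos [ 0.4768 -0.2302  0.0904] rpy [-1.7999e+02  4.0000e-02 -2.1510e+01] q [-16.  29.  49. 114. -28.  50. -63.] F [-0.9 -0.4  0.1] Tz [ 0.01 -0.    0.  ]
translation [-1.5 -0.1 11.4] delta_rot [-0.01  0.04 -0.01]
0 [[285, 310], [388, 429]]
-0.013 [[286, 288], [390, 407]]
-0.03 [[288, 259], [394, 377]]
```

View pics/c.png

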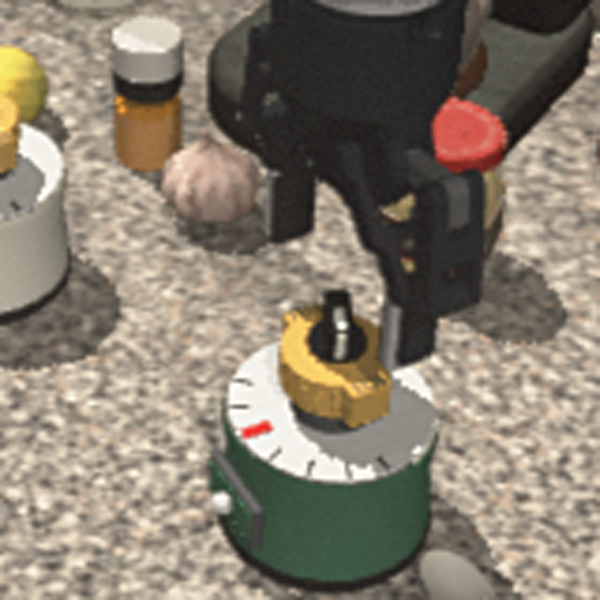

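Call:
move_arm(
  rows=[
    {"translation": [-1,0,6],"delta_rot": [0,0,0],"hand": 66},
    {"translation": [-1,0,11],"delta_rot": [0,0,0],"hand": 66},
    {"translation": [-1,0,11],"delta_rot": [0,0,0],"hand": 66},
    {"translation": [-1,0,11],"delta_rot": [0,0,0],"hand": 66},
    {"translation": [-1,0,11],"delta_rot": [0,0,0],"hand": 66},
  ],
  squeeze=20,
)

```text
t: 4.07
position: [0.4762, -0.2301, 0.0798]
eef_rot: [-180.0, -0.0, -21.5]
ft_force: [-0.2, 0.3, 0.4]
finger_gap: 0.0663
gripper_force: 0.0
```

```bash
python3 - <<'E'
from h import *
goal(.4755,-.2296,.079,-21.5)
p=camera('side')
a=cv2.resize(p['img'][220:380,280:440],(600,600),interpolation=2)
s=state();R=RR(s['eef_rot']);print(s['finger_gap'])
for dz in(0,-.013,-.03):
  print(dz,[[round((v-o)*3.75) for v,o in zip(proj(p,s['position']+R@np.array([0,y,dz]))[::-1],(280,220))] for y in(-.033,.033)])
cv2.imwrite('pics/d.png',a[:,:,::-1])
E
```

```text
t 4.07 pos [ 0.4762 -0.2301  0.0798] rpy [-1.800e+02 -1.000e-02 -2.152e+01] q [-16.  29.  49. 114. -29.  49. -63.] F [-0.2  0.3  0.4] Tz [ 0.03 -0.01  0.04]
translation [-0.8 -0.3  0.8] delta_rot [-0.   -0.01 -0.02]
0.06621171196510488
0 [[293, 342], [372, 435]]
-0.013 [[294, 320], [374, 413]]
-0.03 [[296, 292], [377, 383]]
```

View pics/d.png

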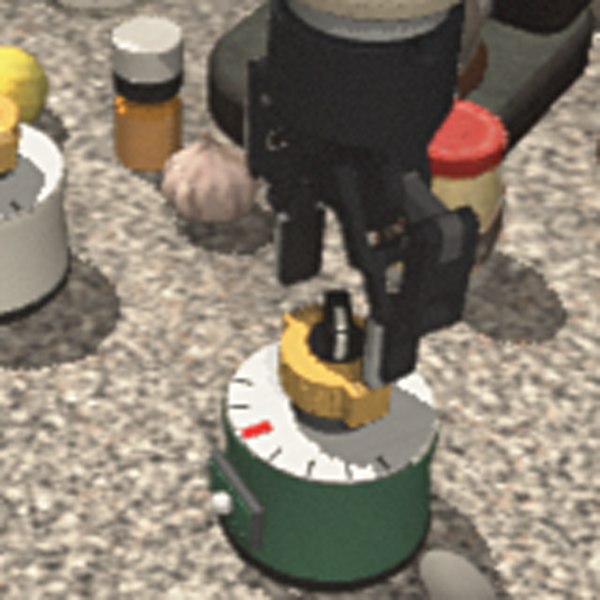

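The image shows the fingertips about 25–30 mm above the reported TCP, right finger end at (372,387) and left at (290,283), so they are still above the lugs. I'll go down in small steps and watch the force.

Call:
move_arm(
  rows=[
    {"translation": [-0.8,0,3],"delta_rot": [0,0,0],"hand": 72},
    {"translation": [-0.8,0,6],"delta_rot": [0,0,0],"hand": 72},
    {"translation": [-0.8,0,6],"delta_rot": [0,0,0],"hand": 72},
  ],
)

```text
t: 4.37
position: [0.475, -0.2295, 0.073]
eef_rot: [-180.0, 0.0, -21.5]
ft_force: [-0.2, -0.3, -0.7]
finger_gap: 0.0719
gripper_force: 0.0
```

Call:
move_arm(
  rows=[
    {"translation": [0,0,2],"delta_rot": [0,0,0],"hand": 72},
    {"translation": [0,0,4],"delta_rot": [0,0,0],"hand": 72},
    {"translation": [0,0,4],"delta_rot": [0,0,0],"hand": 72},
  ],
)

```text
t: 4.62
position: [0.4751, -0.2297, 0.0692]
eef_rot: [180.0, 0.0, -21.5]
ft_force: [-0.1, -0.1, 0.2]
finger_gap: 0.0719
gripper_force: 0.0
```

Call:
move_arm(
  rows=[
    {"translation": [0,0,2],"delta_rot": [0,0,0],"hand": 72},
    {"translation": [0,0,4],"delta_rot": [0,0,0],"hand": 72},
    {"translation": [0,0,4],"delta_rot": [0,0,0],"hand": 72},
  ],
)

```text
t: 4.87
position: [0.4751, -0.2296, 0.0652]
eef_rot: [180.0, 0.0, -21.5]
ft_force: [-0.7, 0.5, 0.2]
finger_gap: 0.072
gripper_force: 0.0
```

```bash
python3 - <<'E'
from h import *
goal(.4755,-.2296,.079,-21.5)
p=camera('side')
a=cv2.resize(p['img'][250:350,310:410],(600,600),interpolation=2)
s=state();R=RR(s['eef_rot']);print(s['finger_gap'])
o=lambda X:[round((v-o)*6) for v,o in zip(proj(p,X)[::-1],(310,250))]
print('plate',o((.4755,-.2296,.071)))
for z in(.065,.075,.085,.095,.105):
  c=s['position'].copy(); c[2]=z
  print(z,'lug',[o(c+R@np.array([0,y,0])) for y in(-.03,.03)],'pad near/far',[o(c+R@np.array([x,y,0])) for y in(-.036,.036) for x in (-.011,.011)])
cv2.imwrite('pics/e.png',a[:,:,::-1])
E
```

```text
t 4.87 pos [ 0.4751 -0.2296  0.0652] rpy [ 1.800e+02  3.000e-02 -2.152e+01] q [-15.  30.  47. 115. -30.  48. -62.] F [-0.7  0.5  0.2] Tz [ 0.   -0.03  0.01]
translation [  0.3  -0.2 -13.8] delta_rot [ 0.    0.03 -0.02]
0.07223050757872733
plate [344, 462]
0.065 lug [[288, 412], [401, 548]] pad near/far [[244, 411], [309, 388], [379, 576], [447, 550]]
0.075 lug [[289, 387], [404, 522]] pad near/far [[245, 386], [311, 362], [381, 550], [450, 523]]
0.085 lug [[291, 360], [406, 495]] pad near/far [[247, 359], [313, 336], [384, 523], [453, 496]]
0.095 lug [[293, 334], [409, 468]] pad near/far [[248, 333], [315, 310], [386, 496], [456, 469]]
0.105 lug [[295, 307], [412, 441]] pad near/far [[250, 306], [317, 283], [389, 468], [459, 442]]
```

View pics/e.png

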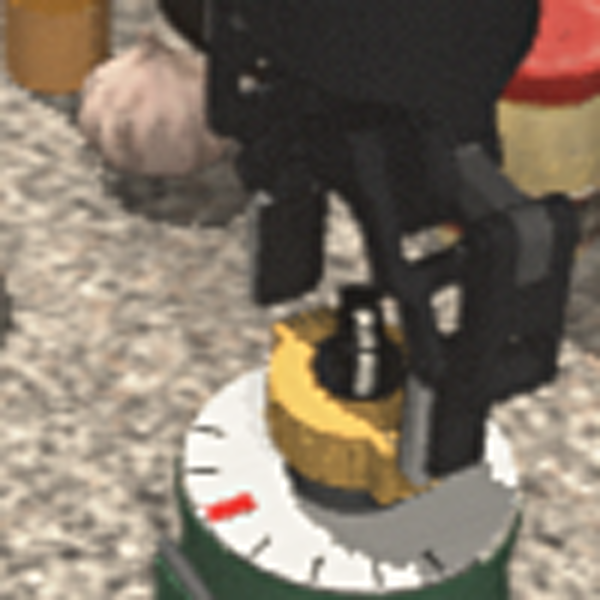

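Tip ends at image (252,303) and (430,477) match z ≈ 0.104, level with the ring top, and the columns line up. About 24 mm more is needed.

Call:
move_arm(
  rows=[
    {"translation": [0,0,3],"delta_rot": [0,0,0],"hand": 76},
    {"translation": [0,0,6],"delta_rot": [0,0,0],"hand": 76},
    {"translation": [0,0,9],"delta_rot": [0,0,0],"hand": 76},
    {"translation": [0,0,12],"delta_rot": [0,0,0],"hand": 76},
    {"translation": [0,0,12],"delta_rot": [0,0,0],"hand": 76},
  ],
)

```text
t: 5.33
position: [0.475, -0.2296, 0.0529]
eef_rot: [180.0, 0.1, -21.5]
ft_force: [-0.2, 0.3, 0.7]
finger_gap: 0.076
gripper_force: 0.0
```

```bash
python3 - <<'E'
from h import *
goal(.4755,-.2296,.042,-21.5)
E
```

```text
t 5.33 pos [ 0.475  -0.2296  0.0529] rpy [ 1.7999e+02  5.0000e-02 -2.1520e+01] q [-14.  31.  46. 115. -32.  46. -61.] F [-0.2  0.3  0.7] Tz [-0.02  0.05 -0.01]
translation [ 0.5 -0.2 10.9] delta_rot [ 0.01  0.05 -0.02]
```

Call:
move_arm(
  rows=[
    {"translation": [0.3,0,3],"delta_rot": [0,0,0],"hand": 76},
    {"translation": [0.3,0,6],"delta_rot": [0,0,0],"hand": 76},
    {"translation": [0.3,0,9],"delta_rot": [0,0,0],"hand": 76},
    {"translation": [0.3,0,11],"delta_rot": [0,0,0],"hand": 76},
    {"translation": [0.3,0,11],"delta_rot": [0,0,0],"hand": 76},
  ],
)

```text
t: 5.75
position: [0.4753, -0.2298, 0.0421]
eef_rot: [180.0, 0.0, -21.5]
ft_force: [-0.2, -0.2, 0.6]
finger_gap: 0.076
gripper_force: 0.0
```

```bash
python3 - <<'E'
from h import *
goal(.4755,-.2296,.042,-21.5)
p=camera('side')
a=cv2.resize(p['img'][250:350,310:410],(600,600),interpolation=2)
cv2.imwrite('pics/f.png',a[:,:,::-1])
E
```

```text
t 5.75 pos [ 0.4753 -0.2298  0.0421] rpy [ 1.800e+02  4.000e-02 -2.152e+01] q [-13.  32.  45. 116. -33.  45. -60.] F [-0.2 -0.2  0.6] Tz [ 0.01  0.01 -0.  ]
translation [ 0.1 -0.2  0.1] delta_rot [ 0.    0.04 -0.02]
```

View pics/f.png

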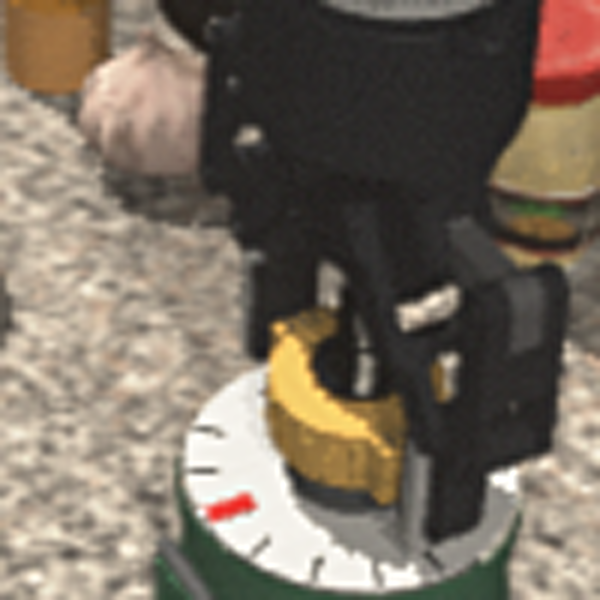

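Pads straddle the lugs (right pad bottom at (410,550), left at (255,355)). I'll raise 3 mm to clear the plate and close.

Call:
move_arm(
  rows=[
    {"translation": [0,0,-3],"delta_rot": [0,0,0],"hand": 70},
    {"translation": [0,0,-3],"delta_rot": [0,0,0],"hand": 64},
    {"translation": [0,0,-3],"delta_rot": [0,0,0],"hand": 55},
    {"translation": [0,0,-3],"delta_rot": [0,0,0],"hand": 55},
    {"translation": [0,0,-3],"delta_rot": [0,0,0],"hand": 55},
    {"translation": [0,0,-3],"delta_rot": [0,0,0],"hand": 55},
  ],
  squeeze=30,
)

```text
t: 6.3
position: [0.4759, -0.2301, 0.0462]
eef_rot: [-180.0, -0.1, -21.5]
ft_force: [-0.8, 1.2, 5.1]
finger_gap: 0.0597
gripper_force: 31.4
```

```bash
python3 - <<'E'
from h import *
goal(.4755,-.2296,.045,-21.5)
E
```

```text
t 6.3 pos [ 0.4759 -0.2301  0.0462] rpy [-1.7998e+02 -5.0000e-02 -2.1520e+01] q [-13.  32.  46. 116. -32.  45. -60.] F [-0.8  1.2  5.1] Tz [0.05 0.31 0.09]
translation [-0.6 -0.3  1.2] delta_rot [-0.02 -0.05 -0.02]
```

Call:
move_arm(
  rows=[
    {"translation": [0,0,0],"delta_rot": [0,0,-3.5],"hand": 55},
    {"translation": [0,0,0],"delta_rot": [0,0,-7],"hand": 55},
    {"translation": [0,0,0],"delta_rot": [0,0,-10.5],"hand": 55},
    {"translation": [0,0,0],"delta_rot": [0,0,-14],"hand": 55},
    {"translation": [0,0,0],"delta_rot": [0,0,-17.5],"hand": 55},
    {"translation": [0,0,0],"delta_rot": [0,0,-21],"hand": 55},
    {"translation": [0,0,0],"delta_rot": [0,0,-24.5],"hand": 55},
    {"translation": [0,0,0],"delta_rot": [0,0,-28],"hand": 55},
  ],
)

```text
t: 6.97
position: [0.476, -0.2297, 0.0462]
eef_rot: [-180.0, -0.1, 6.6]
ft_force: [-1.5, 1.7, 5.2]
finger_gap: 0.0594
gripper_force: 31.5
```

```bash
python3 - <<'E'
from h import *
goal(.4755,-.2296,.045,34.5)
E
```

```text
t 6.97 pos [ 0.476  -0.2297  0.0462] rpy [-1.7998e+02 -5.0000e-02  6.6400e+00] q [ -8.  30.  38. 115. -26.  44. -38.] F [-1.5  1.7  5.2] Tz [ 0.33  0.27 -0.11]
translation [-0.5 -0.2  1.2] delta_rot [-1.000e-02 -6.000e-02 -2.786e+01]
```

Call:
move_arm(
  rows=[
    {"translation": [0,0,0],"delta_rot": [0,0,-4],"hand": 55},
    {"translation": [0,0,0],"delta_rot": [0,0,-8],"hand": 55},
    {"translation": [0,0,0],"delta_rot": [0,0,-12],"hand": 55},
    {"translation": [0,0,0],"delta_rot": [0,0,-16],"hand": 55},
    {"translation": [0,0,0],"delta_rot": [0,0,-20],"hand": 55},
    {"translation": [0,0,0],"delta_rot": [0,0,-24],"hand": 55},
    {"translation": [0,0,0],"delta_rot": [0,0,-28],"hand": 55},
    {"translation": [0,0,0],"delta_rot": [0,0,-28],"hand": 55},
  ],
)

```text
t: 7.63
position: [0.4758, -0.2293, 0.0462]
eef_rot: [-180.0, -0.1, 34.7]
ft_force: [-1.0, 2.7, 6.9]
finger_gap: 0.0595
gripper_force: 32.1
```

Call:
move_arm(
  rows=[
    {"translation": [0,0,0],"delta_rot": [0,0,0],"hand": 66},
    {"translation": [0,0,0],"delta_rot": [0,0,0],"hand": 78},
    {"translation": [0,0,0],"delta_rot": [0,0,0],"hand": 78},
    {"translation": [0,0,-10],"delta_rot": [0,0,0],"hand": 78},
    {"translation": [0,0,-30],"delta_rot": [0,0,0],"hand": 78},
    {"translation": [0,0,-60],"delta_rot": [0,0,0],"hand": 78},
    {"translation": [0,0,-75],"delta_rot": [0,0,0],"hand": 78},
    {"translation": [0,0,-75],"delta_rot": [0,0,0],"hand": 78},
  ],
)

```text
t: 8.3
position: [0.4775, -0.2312, 0.1244]
eef_rot: [179.7, -0.2, 34.4]
ft_force: [1.2, -0.5, -0.7]
finger_gap: 0.078
gripper_force: 0.0
```

```bash
python3 - <<'E'
from h import *
goal(.4758,-.2298,.1,45)
p=camera('side'); cv2.imwrite('pics/k.png',rect(p,(.4755,-.2297),.105,.05,400)[:,:,::-1])
E
```

```text
t 8.3 pos [ 0.4775 -0.2312  0.1244] rpy [179.74  -0.21  34.43] q [ -7.  21.  35. 112. -15.  51. -20.] F [ 1.2 -0.5 -0.7] Tz [-0.02 -0.02 -0.02]
translation [-0.7 -2.2 24.4] delta_rot [  0.27  -0.18 -10.57]
```

Call:
move_arm(
  rows=[
    {"translation": [-0.5,-1,0],"delta_rot": [0,0,-5],"hand": 30},
    {"translation": [-0.5,-1,0],"delta_rot": [0,0,-10.5],"hand": 30},
    {"translation": [-0.5,-1,0],"delta_rot": [0,0,-10.5],"hand": 30},
    {"translation": [-0.5,-1,0],"delta_rot": [0,0,-10.5],"hand": 30},
    {"translation": [-0.5,-1,0],"delta_rot": [0,0,-10.5],"hand": 30},
    {"translation": [-0.5,-1,0],"delta_rot": [0,0,-10.5],"hand": 30},
  ],
)

```text
t: 8.85
position: [0.4744, -0.2294, 0.1203]
eef_rot: [-180.0, 0.0, 44.8]
ft_force: [0.3, 0.2, 0.2]
finger_gap: 0.0299
gripper_force: 0.0
```

```bash
python3 - <<'E'
from h import *
goal(.4758,-.2297,.092,45)
p=camera('side'); s=state();print(s['finger_gap'])
o=lambda X:[round((v-o)*5) for v,o in zip(proj(p,X)[::-1],(305,220))]
R=RR(s['eef_rot'])
for dz in (-.02,-.03,-.04): print(dz,[o(s['position']+R@np.array([x,y,dz])) for y in(-.015,.015) for x in(-.011,.011)])
print('bar',[o(np.array([.4758,-.2297,.127])+R@np.array([x,y,0])) for y in(-.006,.006) for x in(-.014,.014)])
a=cv2.resize(p['img'][220:340,305:425],(600,600),interpolation=2)
cv2.imwrite('pics/m.png',a[:,:,::-1])
E
```

```text
t 8.85 pos [ 0.4744 -0.2294  0.1203] rpy [-1.7997e+02  2.0000e-02  4.4850e+01] q [ -5.  21.  32. 112. -14.  51. -11.] F [0.3 0.2 0.2] Tz [ 0.03  0.01 -0.02]
translation [ 0.8  1.2 28.2] delta_rot [-0.03  0.02 -0.15]
0.029662453887473756
-0.02 [[280, 402], [271, 357], [375, 399], [364, 354]]
-0.03 [[282, 378], [273, 333], [377, 375], [366, 330]]
-0.04 [[284, 353], [274, 309], [380, 350], [368, 306]]
bar [[311, 438], [299, 380], [349, 436], [335, 379]]
```

View pics/m.png

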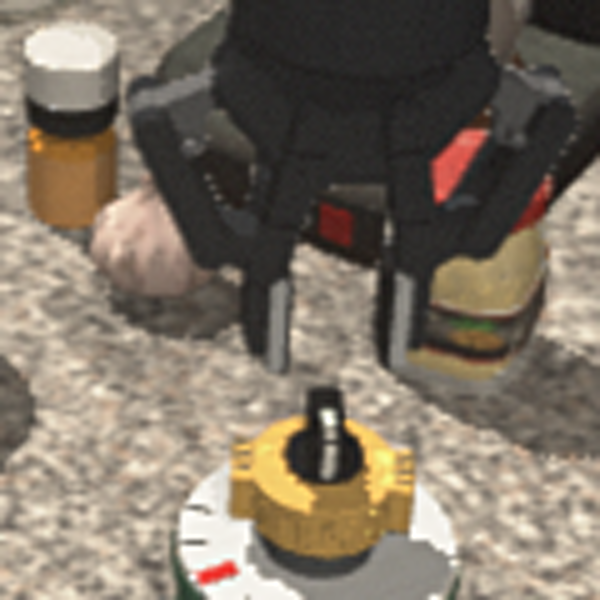

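Views are used up: this one shows both finger ends at about row 371, 32 mm above the TCP, with the bar lying near the predicted 45° yaw and the lugs turned. Descending onto the bar.

Call:
move_arm(
  rows=[
    {"translation": [0.8,1,8],"delta_rot": [0,0,0],"hand": 30},
    {"translation": [0.8,1,16],"delta_rot": [0,0,0],"hand": 30},
    {"translation": [0.8,1,24],"delta_rot": [0,0,0],"hand": 30},
    {"translation": [0.8,1,31],"delta_rot": [0,0,0],"hand": 30},
    {"translation": [0.8,1,37],"delta_rot": [0,0,0],"hand": 30},
    {"translation": [0.8,1,37],"delta_rot": [0,0,0],"hand": 30},
    {"translation": [0.8,1,37],"delta_rot": [0,0,0],"hand": 20},
    {"translation": [0.8,1,37],"delta_rot": [0,0,0],"hand": 20},
  ],
)

```text
t: 9.57
position: [0.4759, -0.2297, 0.0837]
eef_rot: [180.0, 0.0, 45.0]
ft_force: [0.1, 0.3, 0.1]
finger_gap: 0.0202
gripper_force: 0.0
```

```bash
python3 -c "
from h import *
goal(.4758,-.2297,.083,45)"
```

```text
t 9.57 pos [ 0.4759 -0.2297  0.0837] rpy [179.99   0.    44.96] q [ -3.  24.  30. 113. -17.  47.  -8.] F [0.1 0.3 0.1] Tz [ 0.   -0.02  0.  ]
translation [-0.1 -0.1  0.7] delta_rot [ 0.01  0.   -0.04]
```

Call:
move_arm(
  rows=[
    {"translation": [0,0,0],"delta_rot": [0,0,0],"hand": 14},
    {"translation": [0,0,0],"delta_rot": [0,0,0],"hand": 6},
    {"translation": [0,0,0],"delta_rot": [0,0,0],"hand": 6},
    {"translation": [0,0,0],"delta_rot": [0,0,0],"hand": 6},
    {"translation": [0,0,0],"delta_rot": [0,0,0],"hand": 6},
  ],
  squeeze=40,
)

```text
t: 9.98
position: [0.4756, -0.2293, 0.0839]
eef_rot: [-180.0, -0.0, 45.0]
ft_force: [-4.3, 1.8, 5.8]
finger_gap: 0.0112
gripper_force: 40.4
```

```bash
python3 -c "
from h import *
goal(.4758,-.2297,.083,-22)"
```

```text
t 9.98 pos [ 0.4756 -0.2293  0.0839] rpy [-1.7997e+02 -1.0000e-02  4.4970e+01] q [ -3.  24.  30. 113. -17.  47.  -8.] F [-4.3  1.8  5.8] Tz [ 0.42  0.83 -0.03]
translation [-0.1  0.4  0.9] delta_rot [-3.000e-02  1.000e-02  6.697e+01]
```

Call:
move_arm(
  rows=[
    {"translation": [0,0,0],"delta_rot": [0,0,5],"hand": 6},
    {"translation": [0,0,0],"delta_rot": [0,0,10],"hand": 6},
    {"translation": [0,0,0],"delta_rot": [0,0,15],"hand": 6},
    {"translation": [0,0,0],"delta_rot": [0,0,20],"hand": 6},
    {"translation": [0,0,0],"delta_rot": [0,0,25],"hand": 6},
    {"translation": [0,0,0],"delta_rot": [0,0,30],"hand": 6},
    {"translation": [0,0,0],"delta_rot": [0,0,35],"hand": 6},
    {"translation": [0,0,0],"delta_rot": [0,0,40],"hand": 6},
  ],
)

```text
t: 10.65
position: [0.4757, -0.2298, 0.084]
eef_rot: [180.0, -0.0, 4.7]
ft_force: [-3.3, -0.0, 5.3]
finger_gap: 0.0104
gripper_force: 40.4
```

Call:
move_arm(
  rows=[
    {"translation": [0,0,0],"delta_rot": [0,0,5],"hand": 6},
    {"translation": [0,0,0],"delta_rot": [0,0,10],"hand": 6},
    {"translation": [0,0,0],"delta_rot": [0,0,15],"hand": 6},
    {"translation": [0,0,0],"delta_rot": [0,0,20],"hand": 6},
    {"translation": [0,0,0],"delta_rot": [0,0,24],"hand": 6},
    {"translation": [0,0,0],"delta_rot": [0,0,27],"hand": 6},
    {"translation": [0,0,0],"delta_rot": [0,0,27],"hand": 6},
    {"translation": [0,0,0],"delta_rot": [0,0,27],"hand": 6},
  ],
)

```text
t: 11.32
position: [0.4756, -0.23, 0.0839]
eef_rot: [180.0, -0.0, -22.1]
ft_force: [-4.2, 0.7, 5.2]
finger_gap: 0.0107
gripper_force: 40.5
```

```bash
python3 -c "
from h import *
goal(.4758,-.2297,.083,-22)"
```

```text
t 11.32 pos [ 0.4756 -0.23    0.0839] rpy [179.97  -0.   -22.06] q [-16.  29.  48. 114. -28.  49. -64.] F [-4.2  0.7  5.2] Tz [-0.01  0.85 -0.04]
translation [ 0.1 -0.4  0.9] delta_rot [ 0.03 -0.   -0.06]
```

Call:
move_arm(
  rows=[
    {"translation": [0,0,0],"delta_rot": [0,0,0],"hand": 20},
    {"translation": [0,0,0],"delta_rot": [0,0,0],"hand": 28},
    {"translation": [0,0,0],"delta_rot": [0,0,0],"hand": 28},
    {"translation": [0,0,-10],"delta_rot": [0,0,0],"hand": 28},
    {"translation": [0,0,-35],"delta_rot": [0,0,0],"hand": 28},
    {"translation": [0,0,-70],"delta_rot": [0,0,0],"hand": 28},
    {"translation": [0,0,-90],"delta_rot": [0,0,0],"hand": 60},
    {"translation": [0,0,-90],"delta_rot": [0,0,0],"hand": 80},
  ],
)

```text
t: 11.98
position: [0.4781, -0.2312, 0.1782]
eef_rot: [-180.0, -0.4, -22.1]
ft_force: [-0.1, -0.8, 0.3]
finger_gap: 0.0513
gripper_force: 0.0
```

Call:
move_arm(
  rows=[
    {"translation": [-90,-220,0],"delta_rot": [0,0,0],"hand": 80},
    {"translation": [-90,-220,0],"delta_rot": [0,0,0],"hand": 80},
    {"translation": [-90,-220,0],"delta_rot": [0,0,0],"hand": 80},
    {"translation": [-90,-220,0],"delta_rot": [0,0,0],"hand": 80},
    {"translation": [-90,-220,0],"delta_rot": [0,0,0],"hand": 80},
    {"translation": [-90,-220,0],"delta_rot": [0,0,0],"hand": 80},
    {"translation": [-90,-220,0],"delta_rot": [0,0,0],"hand": 80},
  ],
)

```text
t: 12.57
position: [0.4748, 0.0152, 0.1733]
eef_rot: [-179.9, 0.1, -21.5]
ft_force: [1.0, 0.0, -0.3]
finger_gap: 0.08
gripper_force: 0.0
```

```bash
cat > chk.py <<'E'
from h import *
ax=np.array([.4757,-.2297])
for n in('top','side'):
    p=camera(n); N=400; A=rect(p,ax,.127,.03,N); k=.06/N
    hsv=cv2.cvtColor(A,cv2.COLOR_RGB2HSV)
    g=np.mgrid[:N,:N]; r=np.hypot(g[0]-N/2,g[1]-N/2)*k
    w=((hsv[...,1]<70)&(hsv[...,2]>120)&(r<.0165)).astype(np.uint8)
    m,l,st,ce=cv2.connectedComponentsWithStats(w)
    for i in range(1,m):
        if st[i,4]<150: continue
        ys,xs=np.nonzero(l==i); X=-(ys-N/2)*k; Y=-(xs-N/2)*k   # world offsets
        C=np.cov(X,Y); v=np.linalg.eigh(C)[1][:,1]; v*=-np.sign(v[0])
        print(n,'white',st[i,4],'ctr mm',round(X.mean()*1e3,1),round(Y.mean()*1e3,1),'ctr az',round(np.degrees(np.arctan2(Y.mean(),X.mean())),1),'axis az',round(np.degrees(np.arctan2(v[1],v[0])),1),'len/w',np.sqrt(np.linalg.eigvalsh(C))*3.46e3)
    d=((hsv[...,2]<60)&(r<.025)).astype(np.uint8); ys,xs=np.nonzero(d); X=-(ys-N/2)*k;Y=-(xs-N/2)*k
    print(n,'dark',d.sum(),X.mean()*1e3,Y.mean()*1e3)
E
python3 chk.py; python3 -c "
from h import *
goal(.4758,-.2297,.164,35)"
```

```text
top white 2405 ctr mm -5.3 2.8 ctr az 152.3 axis az 156.6 len/w [ 4.12184786 12.87747486]
top dark 14289 0.09776401427671613 2.7965567919378542
side white 15291 ctr mm 4.6 6.0 ctr az 52.7 axis az 134.9 len/w [17.73127375 31.99182458]
side white 1662 ctr mm -5.9 1.7 ctr az 163.8 axis az 160.4 len/w [ 3.11324091 11.91818543]
side dark 24061 -7.1972008644694725 -8.88631395203857
t 12.67 pos [0.475  0.0094 0.1737] rpy [-180.     -0.    -21.82] q [ -53.   15.   56.  116.  -14.   56. -102.] F [ 0.3 -0.1 -1.2] Tz [-0.04 -0.02  0.04]
translation [ 89.7 221.7   9.7] delta_rot [-0.000e+00 -1.000e-02 -5.682e+01]
```

Pointer azimuth is about 158.5°, against 158° for the red mark. Now back to the ring.

Call:
move_arm(
  rows=[
    {"translation": [90,222,0],"delta_rot": [0,0,-56.5],"hand": 80},
    {"translation": [90,222,0],"delta_rot": [0,0,-56.5],"hand": 80},
    {"translation": [90,222,0],"delta_rot": [0,0,-56.5],"hand": 80},
    {"translation": [90,222,0],"delta_rot": [0,0,-56.5],"hand": 80},
    {"translation": [90,222,0],"delta_rot": [0,0,-56.5],"hand": 80},
    {"translation": [90,222,0],"delta_rot": [0,0,-56.5],"hand": 80},
    {"translation": [90,222,0],"delta_rot": [0,0,-56.5],"hand": 80},
    {"translation": [90,222,0],"delta_rot": [0,0,-56.5],"hand": 80},
  ],
)

```text
t: 13.33
position: [0.4728, -0.2396, 0.1742]
eef_rot: [179.8, 0.1, 29.4]
ft_force: [-0.7, 0.0, 1.3]
finger_gap: 0.0798
gripper_force: 0.0
```

Call:
move_arm(
  rows=[
    {"translation": [0,0,20],"delta_rot": [0,0,0],"hand": 80},
    {"translation": [0,0,40],"delta_rot": [0,0,0],"hand": 80},
    {"translation": [0,0,60],"delta_rot": [0,0,0],"hand": 80},
    {"translation": [0,0,60],"delta_rot": [0,0,0],"hand": 80},
  ],
)

```text
t: 13.67
position: [0.4721, -0.2324, 0.1108]
eef_rot: [-179.8, 0.2, 29.4]
ft_force: [-0.6, 0.8, -0.7]
finger_gap: 0.08
gripper_force: 0.0
```

```bash
python3 -c "
from h import *
goal(.4758,-.2297,.045,34.7)"
```

```text
t 13.67 pos [ 0.4721 -0.2324  0.1108] rpy [-179.82    0.23   29.41] q [-11.  24.  42. 113. -20.  51. -20.] F [-0.6  0.8 -0.7] Tz [0.07 0.04 0.01]
translation [ 4.8 -0.3 65.7] delta_rot [-0.19  0.22 -5.29]
```

Call:
move_arm(
  rows=[
    {"translation": [4.5,0,0],"delta_rot": [0,0,-5.3],"hand": 80},
    {"translation": [4.5,0,0],"delta_rot": [0,0,-5.3],"hand": 80},
    {"translation": [4.5,0,10],"delta_rot": [0,0,-5.3],"hand": 80},
    {"translation": [4.5,0,20],"delta_rot": [0,0,-5.3],"hand": 80},
    {"translation": [4.5,0,20],"delta_rot": [0,0,-5.3],"hand": 80},
  ],
)

```text
t: 14.08
position: [0.4778, -0.2289, 0.0919]
eef_rot: [-179.9, 0.1, 34.8]
ft_force: [-0.4, 0.4, -0.2]
finger_gap: 0.0803
gripper_force: 0.0
```

```bash
python3 -c "
from h import *
goal(.4758,-.2297,.045,34.7)"
```

```text
t 14.08 pos [ 0.4778 -0.2289  0.0919] rpy [-1.799e+02  8.000e-02  3.477e+01] q [-10.  25.  39. 113. -21.  49. -14.] F [-0.4  0.4 -0.2] Tz [ 0.06 -0.01  0.05]
translation [-2.1 -0.4 46.9] delta_rot [-0.1   0.08  0.07]
```

Call:
move_arm(
  rows=[
    {"translation": [-2,0,8],"delta_rot": [0,0,0],"hand": 78},
    {"translation": [-2,0,16],"delta_rot": [0,0,0],"hand": 78},
    {"translation": [-2,0,24],"delta_rot": [0,0,0],"hand": 78},
    {"translation": [-2,0,32],"delta_rot": [0,0,0],"hand": 78},
    {"translation": [-2,0,40],"delta_rot": [0,0,0],"hand": 78},
    {"translation": [-2,0,46],"delta_rot": [0,0,0],"hand": 78},
    {"translation": [-2,0,46],"delta_rot": [0,0,0],"hand": 78},
  ],
)

```text
t: 14.67
position: [0.4766, -0.2299, 0.0461]
eef_rot: [-179.9, 0.1, 34.9]
ft_force: [0.2, -0.1, -0.3]
finger_gap: 0.0777
gripper_force: 0.0
```

```bash
python3 -c "
from h import *
goal(.4758,-.2297,.045,34.7)"
```

```text
t 14.67 pos [ 0.4766 -0.2299  0.0461] rpy [-1.7991e+02  8.0000e-02  3.4890e+01] q [ -7.  29.  36. 115. -25.  43. -11.] F [ 0.2 -0.1 -0.3] Tz [-0.02  0.04 -0.05]
translation [-0.6 -0.6  1.1] delta_rot [-0.09  0.08  0.19]
```

Call:
move_arm(
  rows=[
    {"translation": [-0.6,-0.5,0],"delta_rot": [0,0,0],"hand": 68},
    {"translation": [-0.6,-0.5,0],"delta_rot": [0,0,0],"hand": 62},
    {"translation": [-0.6,-0.5,0],"delta_rot": [0,0,0],"hand": 55},
    {"translation": [-0.6,-0.5,0],"delta_rot": [0,0,0],"hand": 55},
    {"translation": [-0.6,-0.5,0],"delta_rot": [0,0,0],"hand": 55},
    {"translation": [-0.6,-0.5,0],"delta_rot": [0,0,0],"hand": 55},
  ],
  squeeze=30,
)

```text
t: 15.17
position: [0.4758, -0.2292, 0.0478]
eef_rot: [-179.9, -0.0, 34.9]
ft_force: [-4.4, 3.8, 4.2]
finger_gap: 0.0592
gripper_force: 32.7
```

Call:
move_arm(
  rows=[
    {"translation": [0,0,0],"delta_rot": [0,0,4],"hand": 55},
    {"translation": [0,0,0],"delta_rot": [0,0,8],"hand": 55},
    {"translation": [0,0,0],"delta_rot": [0,0,12],"hand": 55},
    {"translation": [0,0,0],"delta_rot": [0,0,16],"hand": 55},
    {"translation": [0,0,0],"delta_rot": [0,0,20],"hand": 55},
    {"translation": [0,0,0],"delta_rot": [0,0,24],"hand": 55},
    {"translation": [0,0,0],"delta_rot": [0,0,28],"hand": 55},
    {"translation": [0,0,0],"delta_rot": [0,0,32],"hand": 55},
  ],
)

```text
t: 15.83
position: [0.476, -0.2297, 0.0479]
eef_rot: [-179.9, 0.0, 2.7]
ft_force: [-3.2, 2.3, 2.3]
finger_gap: 0.0594
gripper_force: 32.6
```

Call:
move_arm(
  rows=[
    {"translation": [0,0,0],"delta_rot": [0,0,4],"hand": 55},
    {"translation": [0,0,0],"delta_rot": [0,0,8],"hand": 55},
    {"translation": [0,0,0],"delta_rot": [0,0,12],"hand": 55},
    {"translation": [0,0,0],"delta_rot": [0,0,16],"hand": 55},
    {"translation": [0,0,0],"delta_rot": [0,0,20],"hand": 55},
    {"translation": [0,0,0],"delta_rot": [0,0,23.5],"hand": 55},
    {"translation": [0,0,0],"delta_rot": [0,0,23.5],"hand": 55},
  ],
)

```text
t: 16.42
position: [0.4759, -0.2301, 0.0479]
eef_rot: [-180.0, 0.1, -20.8]
ft_force: [-5.0, 1.1, 5.6]
finger_gap: 0.0596
gripper_force: 32.9
```

```bash
python3 -c "
from h import *
goal(.4758,-.2297,.045,-22)"
```

```text
t 16.42 pos [ 0.4759 -0.2301  0.0479] rpy [-1.7998e+02  6.0000e-02 -2.0800e+01] q [-17.  34.  51. 116. -36.  48. -56.] F [-5.   1.1  5.6] Tz [ 0.5   0.87 -0.13]
translation [-0.3 -0.3  2.9] delta_rot [-0.01  0.06  1.2 ]
```

Now I'll creep to the stop, watching the torque.

Call:
move_arm(
  rows=[
    {"translation": [0,0,0],"delta_rot": [0,0,0.7],"hand": 55},
    {"translation": [0,0,0],"delta_rot": [0,0,1.4],"hand": 55},
    {"translation": [0,0,0],"delta_rot": [0,0,2],"hand": 55},
    {"translation": [0,0,0],"delta_rot": [0,0,2],"hand": 55},
    {"translation": [0,0,0],"delta_rot": [0,0,2],"hand": 55},
  ],
)

```text
t: 16.83
position: [0.4759, -0.2301, 0.0478]
eef_rot: [-180.0, 0.1, -22.5]
ft_force: [-6.2, 0.7, 4.3]
finger_gap: 0.0594
gripper_force: 32.9
```

```bash
python3 -c "
from h import *
goal(.4758,-.2297,.045,-22)"
```

```text
t 16.83 pos [ 0.4759 -0.2301  0.0478] rpy [-1.7998e+02  6.0000e-02 -2.2550e+01] q [-17.  34.  52. 116. -37.  48. -57.] F [-6.2  0.7  4.3] Tz [0.46 0.98 0.25]
translation [-0.2 -0.3  2.8] delta_rot [-0.02  0.06 -0.55]
```

Call:
move_arm(
  rows=[
    {"translation": [0,0,0],"delta_rot": [0,0,0.7],"hand": 55},
    {"translation": [0,0,0],"delta_rot": [0,0,1.4],"hand": 55},
    {"translation": [0,0,0],"delta_rot": [0,0,2],"hand": 55},
    {"translation": [0,0,0],"delta_rot": [0,0,2],"hand": 55},
  ],
)

```text
t: 17.17
position: [0.4761, -0.2302, 0.0478]
eef_rot: [180.0, 0.0, -24.4]
ft_force: [-4.9, -0.4, 4.4]
finger_gap: 0.0592
gripper_force: 33.3
```

```bash
python3 -c "
from h import *
goal(.4758,-.2297,.045,-22)"
```

```text
t 17.17 pos [ 0.4761 -0.2302  0.0478] rpy [ 1.7997e+02  5.0000e-02 -2.4450e+01] q [-17.  35.  52. 116. -37.  48. -58.] F [-4.9 -0.4  4.4] Tz [0.22 0.92 1.28]
translation [-0.5 -0.4  2.8] delta_rot [ 0.03  0.05 -2.45]
```

At the stop: torque rose to 1.28 N m. Release and retreat.

Call:
move_arm(
  rows=[
    {"translation": [0,0,0],"delta_rot": [0,0,0],"hand": 66},
    {"translation": [0,0,0],"delta_rot": [0,0,0],"hand": 78},
    {"translation": [0,0,0],"delta_rot": [0,0,0],"hand": 78},
    {"translation": [0,0,-10],"delta_rot": [0,0,0],"hand": 78},
    {"translation": [0,0,-30],"delta_rot": [0,0,0],"hand": 78},
    {"translation": [0,0,-65],"delta_rot": [0,0,0],"hand": 78},
    {"translation": [0,0,-100],"delta_rot": [0,0,0],"hand": 78},
    {"translation": [0,0,-125],"delta_rot": [0,0,0],"hand": 78},
  ],
)

```text
t: 17.83
position: [0.4769, -0.2313, 0.1758]
eef_rot: [180.0, -0.1, -24.7]
ft_force: [1.5, 0.0, -0.2]
finger_gap: 0.0776
gripper_force: 0.0
```

Call:
move_arm(
  rows=[
    {"translation": [-90,-220,0],"delta_rot": [0,0,0],"hand": 78},
    {"translation": [-90,-220,0],"delta_rot": [0,0,0],"hand": 78},
    {"translation": [-90,-220,0],"delta_rot": [0,0,0],"hand": 78},
    {"translation": [-90,-220,0],"delta_rot": [0,0,0],"hand": 78},
    {"translation": [-90,-220,0],"delta_rot": [0,0,0],"hand": 78},
    {"translation": [-90,-220,0],"delta_rot": [0,0,0],"hand": 78},
    {"translation": [-90,-220,0],"delta_rot": [0,0,0],"hand": 78},
  ],
)

```text
t: 18.42
position: [0.4869, 0.0144, 0.1726]
eef_rot: [-179.9, 0.1, -24.1]
ft_force: [-0.2, 0.5, 0.1]
finger_gap: 0.078
gripper_force: 0.0
```

```bash
python3 chk.py; python3 - <<'E'
from h import *
goal(.4758,-.2297,.164,35)
# ring: brass blob principal axis on z=.105 plane, top camera
p=camera('top'); A=rect(p,(.4757,-.2297),.105,.05,400)
hsv=cv2.cvtColor(A,cv2.COLOR_RGB2HSV); m=cv2.inRange(hsv,(15,110,60),(35,255,255))
(cx,cy),(w,h),a=cv2.minAreaRect(cv2.findNonZero(m)); print((cx,cy),w*.25,h*.25,a)
ys,xs=np.nonzero(m); v=np.linalg.eigh(np.cov(-ys,-xs))[1][:,1]; print('lug axis az',np.degrees(np.arctan2(v[1],v[0]))%180)
E
```

```text
top white 2663 ctr mm -5.3 2.8 ctr az 152.2 axis az 156.7 len/w [ 4.45946187 13.17632282]
top dark 7688 -1.2047801768990636 3.0329149323621225
side white 14029 ctr mm 5.8 5.7 ctr az 44.4 axis az 126.1 len/w [16.20129672 31.01656007]
side white 1707 ctr mm -6.0 1.8 ctr az 163.6 axis az 160.1 len/w [ 3.1762063  12.02500855]
side dark 24217 -7.213744477020274 -8.765557253169261
t 18.52 pos [0.4866 0.0086 0.173 ] rpy [-1.7999e+02 -2.0000e-02 -2.4430e+01] q [-60.  22.  69. 115. -24.  59. -95.] F [-0.1 -0.4 -0.7] Tz [-0.1  -0.01  0.02]
translation [ 88.7 221.4   9. ] delta_rot [ 1.000e-02 -2.000e-02 -5.943e+01]
(194.0631561279297, 201.28668212890625) 56.596519470214844 48.46465301513672 56.72511291503906
lug axis az 68.7604106400725
```

The pointer hasn't moved (about 158.4°), and the lugs are home at 68.8° against an initial 69°. The arm is settled and clear, so I'm handing in.

```bash
python3 -c "
from station import *
print(job_done())"
```

```text
the job is handed in; nothing more can be done
None
```

The job is handed in at about 18.5 s: the ring was loosened 56°, the pointer set to within about 0.5° of the red mark by camera, and the ring turned back to its home stop without moving the pointer, with the gripper clear.

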